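Change the die on the forming press's bolster

TASK

Change over the press tooling: the steel die with the round hole that is on the fenced bolster plate and the steel die with the oblong window that is in the wooden tray must swap places (the black rubber mat is free to set one down on meanwhile), so that the round-hole die ends lying flat inside the tray and the oblong die lies in the bolster's corner. Then build up the stack on the oblong die: the copper sheet on it and the amber urethane pad on top, each layer flat and squared up against both bolster fences. Leave the copper ball and the mallet where they are.

Things in the scene. Friction and masses are not known exactly. Their poses are not given: they have to be found in the camera images.
- bolster: Fixed dark steel plate 140 x 108 x 12 mm with brass fences 26 mm tall on it. Origin at bench height under the seat centre: a 96 x 62 mm plate (long side along x) touching both fences centres on it. Fence faces: short one x = +48 mm (bar 44 mm long at y = 0); long one y = +31 mm (two 22 mm bars at x = -37 and +37 mm, finger gap between). Bars 12 mm thick; -x, -y sides open.
- die_tray: Fixed small dark wooden die tray, 132 x 98 mm, its floor 8 mm above the bench, with 8 mm high lips at the four corners only (inside 112 x 78 mm; the middle 64 mm of each long side is open for the fingers). Origin at bench height under its centre, x along the long side. Yaw within 0.45.
- rubber_mat: Fixed bare black rubber mat, 130 x 100 x 3 mm: a free spot. Origin at bench height under its centre, x along the long side.
- bench_block: Fixed small steel bench block, 78 x 38 x 22 mm, under the copper sheet, which overhangs it on all sides (about 12 mm on each long side). Origin at bench height under its centre, x along the long side.
- round_die: Loose steel die plate with a round hole of 42 mm through it, 10 mm thick, about 0.3 to 0.45 kg, 96 x 62 mm outline, long side along its x; origin at the centre of its underside, z up. At the start it lies on the bolster, near the fences.
- oblong_die: Loose steel die plate with a rectangular window of 64 x 30 mm through it, 10 mm thick, about 0.25 to 0.4 kg, 96 x 62 mm outline, long side along its x; origin at the centre of its underside, z up. At the start it lies in the die tray.
- copper_sheet: Loose flat copper sheet, 3 mm thick, 0.16 kg, 96 x 62 mm outline, long side along its x; origin at the centre of its underside, z up. At the start it lies on the bench block, 22 mm above the bench.
- urethane_pad: Loose pad of hard amber urethane (stiff, does not give in the grip), 12 mm thick, about 0.1 kg, 96 x 62 mm outline, long side along its x; origin at the centre of its underside, z up. At the start it lies on the bare bench, turned up to 26 degrees.
- copper_ball: Loose hammered copper ball on a foot, 90 mm across, 101 mm tall, origin at the centre of its foot; a bystander, to be left alone.
- mallet: Loose rawhide mallet lying on the bench: head 38 mm thick and 75 mm long, handle about 240 mm along its x; origin at bench height under its head; a bystander, to be left alone.

How it is judged:
By the outcome, as a careful person would: the job done as asked, in the order asked, and still so for the second after the job is handed in, with the robot touching nothing.
It also fails if it takes over 136 s, if anything falls off the work surface, if the arm or the gripper's body presses on something with over 40 N, if the wrist force passes 120 N, or if a joint passes its speed limit or range.

ROBOT

A 6-joint arm with a two-finger parallel gripper is mounted at the origin on the work surface. World frame = base frame: x ahead of the robot, y to its left, z up, the work surface at z = 0. Lengths are in m, angles in rad, forces in N, time in s.
With the tool pointing down it reaches from about 0.3 to 0.875 m from the base axis. Payload 6.4 kg.
Tool frame: the origin (TCP) lies at the very end of the fingers, on their centre line; the grasp point (between the pads) lies 19 mm behind it; z points along the fingers, y is the line along which they close (so a half turn about z gives the same grasp; the last joint's range is limited). The gripper opens to 85 mm and grips with 20 to 120 N. Pads are 22 mm wide; open, the fingers measure 114 mm over their backs; the gripper's body (76 mm by 85 mm) begins 54 mm behind the grasp point. The pads swing forward as they close: fully open they stand 13 mm farther back than shut.
Start: joints at [1.011, 0.181, 1.607, -0, 1.354, -0.206], TCP at [0.199, 0.539, 0.197] pointing down, gripper open.
Joint ranges: [-2.99, 2.99], [-0.89, 2.07], [0.3, 2.58], [-1.14, 4.28], [0, 2.63], [-3.12, 3.12]. Speed limits (rad/s): [2.57, 2.57, 3.01, 3.14, 3.14, 3.14].

INTERFACE

Orientations are given as a unit quaternion [w, x, y, z].
In Python, from bench import ctrl gives the robot as it stands.
- The arm moves only by the tool jog_arm, never from a script. Its argument "series" is a list that holds one entry, the list of rows, each a list of 7 numbers: the shift along the tool's x, y, z in mm, then the turn, a rotation vector about the tool's x, y, z in rad, then the finger opening in mm, from 0 to 85.4. In form: [[[tx, ty, tz, rx, ry, rz, gripper], ...]]. A call has exactly 10 rows; each row shifts and turns the commanded pose from where the row before left it, along the tool's axes as they then stand; what a row does not reach is not made up. A row lasts 1/10 s, in which the tool goes at most 50 mm and 8.59 degrees, less where a joint would pass 70% of its speed; a pose out of reach is approached as far as the arm can. A call with a gripper value outside its range is refused whole. The fingers move at their own pace and stop on an object; the grip force is fixed at half the most. Time passes only in rows, so rows that do not move let the fingers close, or fill a call up. It gives the time, the measured TCP pose, the force, the opening and the grip force at its end, in the units of the state.
- ctrl.get_obs(): the state, without advancing time (a new reading comes with each control period).
- ctrl.camera(name): name is "scene" or "top"; returns a dict with "frame" (480x640x3 uint8, blue, green, red), "z_map" (480x640 float32, m along the optical axis (not along the pixel's ray), 0 where there is no reading), "fx", "fy", "cx", "cy" (pixels), "xyz" and "rotation" of the camera in the world. Camera axes: x right, y down, z forward; pixel columns grow to the right and rows downward; lengths in m; the calibration is good to about 2 mm. A picture is of the moment at which its call begins.
- ctrl.hand_in(): hands the job in; it is judged then, once.
The state is a dict: "time_s": time; "q": joint angles; "dq": joint speeds; "joint_efforts": joint torques, N m; "eef_pos": TCP position; "eef_rot": TCP orientation; "wrist_force": force on the tool from outside, world axes, zero at the start; "torque": the same for the moment, N m; "opening": opening from 0.0 (shut) to 1.0 (fully open); "grasp_force": force on a finger pad.
Only numpy, scipy, OpenCV 4.12 (cv2) and the standard library are available. Lean on these libraries where they do the work, as an engineer would, in place of code of your own. Each camera call takes 0.05 s, during which the arm holds its last target. There are 200 camera calls.

## Working session

There is one attempt and no reset: what is moved stays moved. The work goes in short steps, Python scripts to look and compute and a tool call to move; the robot and the scene stay as the last step left them, time stands still between calls to the robot, and variables do not carry over. Pictures are saved under pics/ and viewed, at most 14 in all, crops included, and the job is handed in when it is done.

Besides the shell and the picture viewer there is one more tool, called after ">>>" as a command line: name --argument value ..., lists and objects as JSON in quotes. jog_arm: Moves the arm, as the interface text tells. Its arguments: {"type":"object","properties":{"series":{"type":"array"}},"required":["series"]}

```bash
ls; mkdir -p pics
python3 - <<'E'
from bench import ctrl
import cv2,numpy as np
o=ctrl.get_obs();print({k:np.round(v,3) for k,v in o.items()})
for n in("top","scene"):
    c=ctrl.camera(n);cv2.imwrite(f"pics/{n}0.png",c["frame"]);np.savez(f"pics/{n}0.npz",**c)
    print(n,c["fx"],c["fy"],c["cx"],c["cy"],c["xyz"],c["rotation"])
E
```

```text
pics
{'time_s': np.float64(0.0), 'q': array([ 1.011,  0.182,  1.608, -0.   ,  1.354, -0.206]), 'dq': array([ 0.001,  0.001,  0.001, -0.001,  0.   , -0.001]), 'joint_efforts': array([-0.0000e+00, -4.4488e+01, -3.5133e+01, -0.0000e+00,  9.0000e-03,
        0.0000e+00]), 'eef_pos': array([0.199, 0.539, 0.196]), 'eef_rot': array([-0.   ,  0.176,  0.984, -0.001]), 'wrist_force': array([ 1.179, -0.692,  0.074]), 'torque': array([0.023, 0.032, 0.008]), 'grasp_force': np.float64(0.0), 'opening': np.float64(1.0)}
top 477.78112214116425 477.78112214116425 313.9575403038587 242.89888482488834 [ 0.40422184 -0.08027206  1.01244589] [ 0.05945481 -0.69676046  0.71327781 -0.04716734]
scene 502.4353214944851 502.4353214944851 325.4727719734619 241.01954248187337 [ 1.29809688 -0.42987182  0.73400126] [-0.36459366  0.7591606   0.49146688 -0.2218264 ]
```

View pics/top0.png

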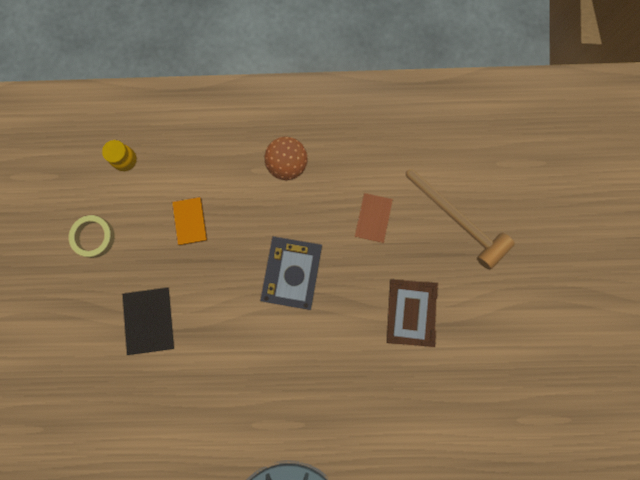

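View pics/scene0.png

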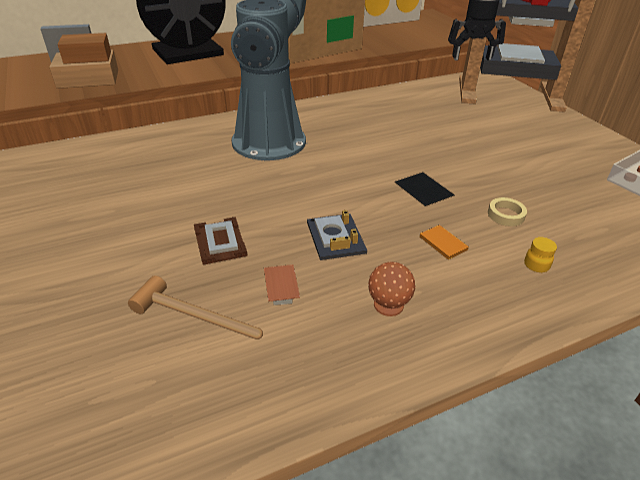

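The top view shows the round die on the bolster (292,275), the oblong die in the tray (412,314), the sheet at (374,218), the pad at (190,220), the mat at (148,321), the ball at (286,158) and the mallet head at (495,250). In the scene view the same things are seen from the front, with the gripper clear at the upper right.

```bash
cat > h.py <<'E'
import cv2,numpy as np
from scipy.spatial.transform import Rotation as R
def rot(q): return R.from_quat([q[1],q[2],q[3],q[0]])
def cast(c,uv,z):
    uv=np.atleast_2d(uv).astype(float)
    d=np.c_[(uv[:,0]-c["cx"])/c["fx"],(uv[:,1]-c["cy"])/c["fy"],np.ones(len(uv))]
    d=rot(c["rotation"]).apply(d); p=np.asarray(c["xyz"])
    return p+d*((z-p[2])/d[:,2])[:,None]
def rect(c,mask,z):
    cs,_=cv2.findContours(mask.astype(np.uint8),cv2.RETR_EXTERNAL,cv2.CHAIN_APPROX_NONE)
    k=max(cs,key=cv2.contourArea)
    P=cast(c,k[:,0,:],z)[:,:2].astype(np.float32)*1000
    (x,y),(w,h),a=cv2.minAreaRect(P)
    if w<h: w,h,a=h,w,a+90
    a=(a+90)%180-90
    return np.round([x,y,w,h,a],1)
def box(c,u0,v0,u1,v1,f):
    m=np.zeros(c["frame"].shape[:2],bool); m[v0:v1,u0:u1]=f(c)[v0:v1,u0:u1]; return m
def hsv(c): return cv2.cvtColor(c["frame"],cv2.COLOR_BGR2HSV)
def inr(lo,hi): return lambda c: cv2.inRange(hsv(c),np.array(lo),np.array(hi))>0
def above(z0,z1):
    def f(c):
        v,u=np.mgrid[:480,:640]; zm=c["z_map"]
        d=np.stack([(u-c["cx"])/c["fx"]*zm,(v-c["cy"])/c["fy"]*zm,zm],-1).reshape(-1,3)
        z=(rot(c["rotation"]).apply(d)+c["xyz"])[:,2].reshape(480,640)
        return (z>z0)&(z<z1)
    return f
E
python3 - <<'E'
from h import *
c=dict(np.load("pics/top0.npz"))
H=hsv(c)
for n,(u,v) in dict(rdie=(308,260),odie=(402,300),hole=(294,275),sheet=(374,218),pad=(190,220),mat=(148,321),tray=(393,312),bol=(315,250),br=(278,253),bench=(340,400),brb=(271,289)).items():
    m=above(-1,1)
    zm=c["z_map"][v,u]; p=np.array([(u-c["cx"])/c["fx"]*zm,(v-c["cy"])/c["fy"]*zm,zm])
    print(n,H[v,u],np.round(rot(c["rotation"]).apply(p)+c["xyz"],4))
E
python3 - <<'E'
import cv2
i=cv2.imread('pics/top0.png')[180:360,240:460]
cv2.imwrite('pics/crop0.png',cv2.resize(i,None,fx=3.3,fy=3.3,interpolation=cv2.INTER_NEAREST))
E
```

```text
rdie [ 98  20 138] [ 0.5193 -0.0515  0.0219]
odie [100  22 142] [ 0.4322 -0.2436  0.017 ]
hole [125  22  69] [ 0.4895 -0.0211  0.012 ]
sheet [ 11 148 138] [ 0.6041 -0.1919  0.0264]
pad [ 17 241 177] [0.6131 0.2006 0.0106]
mat [17 38 47] [4.008e-01 2.886e-01 3.000e-04]
tray [ 12 131  80] [ 0.4082 -0.2257  0.005 ]
bol [120   8  66] [ 0.5416 -0.0664  0.01  ]
br [16 54 52] [0.5335 0.0096 0.0376]
bench [ 17 108 137] [ 0.2331 -0.1103 -0.    ]
brb [16 51 55] [0.4596 0.0242 0.0419]
```

View pics/crop0.png

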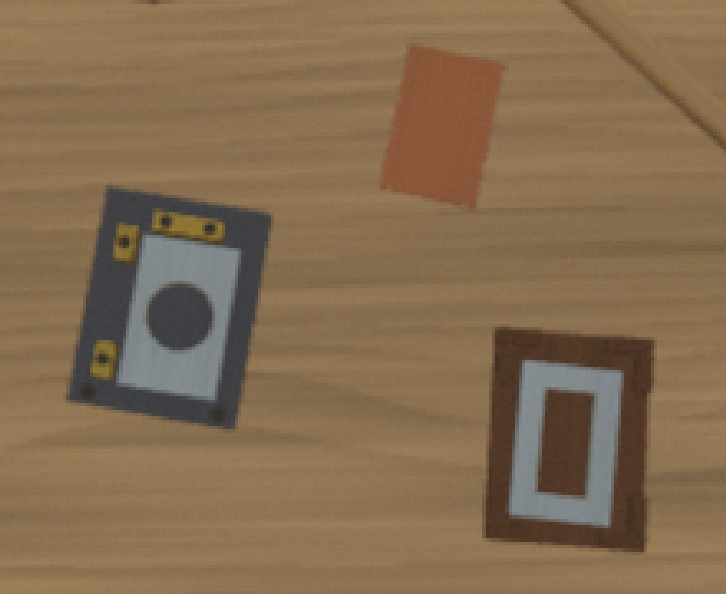

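The crop shows the round die inside the fences (short fence at the top, long fence bars on the left) and the oblong die loose in the tray; the sheet overhangs its block. Next come the rectangles.

```bash
cat > meas.py <<'E'
from h import *
STEEL=([90,10,105],[110,60,255])
def fence(c,u0=255,v0=235,u1=330,v1=315):
    return box(c,u0,v0,u1,v1,inr([18,110,70],[32,255,255]))
E
python3 - <<'E'
from meas import *
c=dict(np.load("pics/top0.npz"))
S=inr(*STEEL)
print("rdie",rect(c,box(c,255,230,330,315,S),.022))
print("odie",rect(c,box(c,380,270,445,355,S),.018))
print("sheet",rect(c,box(c,345,185,400,250,inr([4,120,110],[14,190,255])),.025))
print("pad",rect(c,box(c,165,190,215,250,inr([10,200,100],[25,255,255])),.012))
print("mat",rect(c,box(c,110,280,185,360,inr([0,0,0],[180,120,75])),.003))
print("tray",rect(c,box(c,380,270,445,355,inr([0,0,0],[15,255,110]))|box(c,380,270,445,355,S),.008))
print("bolster",rect(c,box(c,255,230,330,315,inr([100,0,0],[140,80,90]))|box(c,255,230,330,315,S)|fence(c),.012))
fm=fence(c);n,l,st,ce=cv2.connectedComponentsWithStats(fm.astype(np.uint8))
for i in range(1,n):
    if st[i,4]>12: print(st[i],rect(c,l==i,.038), np.round(cast(c,ce[i],.038)*1000,1))
print("ball",np.round(cast(c,[286,158],.05),3))
# hidden checks w/ scene
s=dict(np.load("pics/scene0.npz"))
print("scene pad",rect(s,box(s,410,215,480,265,inr([5,200,100],[25,255,255])),.012))
print("scene sheet",rect(s,box(s,255,255,310,310,inr([0,100,100],[14,200,255])),.025))
print("scene odie",rect(s,box(s,190,210,250,270,inr([90,5,100],[115,80,255])),.018))
print("scene mat",rect(s,box(s,385,165,465,210,inr([0,0,0],[180,130,60])),.003))
for z in(1,):print(hsv(s)[225:235:5,210])
E
```

```text
rdie [487.9 -21.1  96.1  62.3 -11. ]
odie [ 404.1 -259.7   93.1   59.9   -8.5]
sheet [ 606.1 -191.    97.2   63.6  -13.8]
pad [611.5 202.2  95.2  61.3   8.7]
mat [401.9 288.5 127.9  98.5   6.5]
tray [ 406.8 -264.   132.   101.    -5.8]
bolster [495.1 -14.9 135.8 104.2 -11.1]
[286 244  22  10 135] [542.6 -28.6  44.9  14.   79.1] [[542.4 -28.3  38. ]]
[274 248   8  12  66] [533.   10.5  22.8  13.3 -10. ] [[533.1  10.3  38. ]]
[267 283   9  12  65] [460.9  24.8  21.9  13.7 -11.9] [[460.9  24.7  38. ]]
ball [[ 0.732 -0.01   0.05 ]]
scene pad [614.3 196.9 100.   68.1   9.2]
scene sheet [ 604.3 -192.1  101.    62.7  -14.2]
scene odie [ 400.5 -261.2   94.6   60.5   -8. ]
scene mat [401.7 286.6 127.8  98.4   6.5]
[[ 98  19 162]
 [ 94  13 160]]
```

```bash
cat > plan.py <<'E'
import sys
from h import *
from bench import ctrl
def go(x,y,z,yaw):
    "tool-frame shift (mm) with the present axes, then the turn about tool z (tool y -> 90+yaw deg)"
    o=ctrl.get_obs(); r=rot(o["eef_rot"]); p=np.asarray(o["eef_pos"])*1000
    d=r.inv().apply(np.array([x,y,z])-p); Y=r.apply([0,1,0]); X=r.apply([1,0,0]); Z=r.apply([0,0,1])
    a=np.degrees(np.arctan2(Y[1],Y[0])); e=(90+yaw-a+90)%180-90
    tilt=r.inv().apply(np.cross(Z,[0,0,-1]))
    print("t",round(o["time_s"],2),"p",np.round(p,1),"yaw",round(a-90,2),"F",np.round(o["wrist_force"],1),"g",round(o["grasp_force"],1),"op",round(o["opening"]*85.4,1))
    print("shift",np.round(d,1),"rz",round(np.radians(-e),4),"tilt",np.round(tilt[:2],4))
if __name__=="__main__": go(*map(float,sys.argv[1:5]))
E
python3 plan.py 488 -21 60 -11
```

```text
t 0.1 p [198.9 538.9 196.1] yaw -20.27 F [-0.6 -0.7 -0.3] g 0.0 op 85.3
shift [-465.2 -424.9  136.6] rz -0.1618 tilt [-0.0016 -0.0003]
```

>>> jog_arm --series '[[[-33,-31,5,0,0,0,72],[-33,-31,5,0,0,0,72],[-33,-31,5,0,0,0,72],[-33,-31,5,0,0,0,72],[-33,-31,5,0,0,0,72],[-33,-31,5,0,0,0,72],[-33,-31,5,0,0,0,72],[-33,-31,5,0,0,0,72],[-33,-31,5,0,0,0,72],[-33,-31,5,0,0,0,72]]]'

```text
time_s: 1.1
eef_pos: [0.4016, 0.1325, 0.1466]
eef_rot: [0.0, 0.176, 0.984, 0.0]
wrist_force: [0.7, 0.2, 0.3]
opening: 0.841
grasp_force: 0.0
```

>>> jog_arm --series '[[[-33,-28,15,0,0,0,72],[-33,-28,15,0,0,0,72],[-33,-28,15,0,0,0,72],[-30,-28,15,0,0,0,72],[-6,-3,10,0,0,0,72],[0,0,5,0,0,-0.081,72],[0,0,5,0,0,-0.081,72],[0,0,0,0,0,0,72],[0,0,0,0,0,0,72],[0,0,0,0,0,0,72]]]'

```text
time_s: 2.1
eef_pos: [0.4882, -0.02, 0.0672]
eef_rot: [0.0, 0.096, 0.995, -0.0]
wrist_force: [0.1, 0.4, -0.2]
opening: 0.843
grasp_force: 0.0
```

```bash
python3 plan.py 488 -21 9 -11
```

```text
t 2.1 p [488.2 -20.   67.2] yaw -11.05 F [ 0.1  0.4 -0.2] g 0.0 op 72.0
shift [ 0.1 -1.  58.2] rz -0.0008 tilt [-0.      0.0004]
```

>>> jog_arm --series '[[[0,-1,14,0,0,0,72],[0,0,14,0,0,0,72],[0,0,12,0,0,0,72],[0,0,6,0,0,0,72],[0,0,4,0,0,0,72],[0,0,4,0,0,0,72],[0,0,2,0,0,0,72],[0,0,2,0,0,0,72],[0,0,1,0,0,0,72],[0,0,0,0,0,0,72]]]'

```text
time_s: 3.1
eef_pos: [0.488, -0.0214, 0.0079]
eef_rot: [0.0, 0.096, 0.995, -0.0]
wrist_force: [-0.0, 0.2, -0.1]
opening: 0.845
grasp_force: 0.0
```

Run:
```python
from meas import *
from bench import ctrl
c=ctrl.camera("scene");cv2.imwrite("pics/s1.png",cv2.resize(c["frame"][150:290,260:440],None,fx=4,fy=4));print(ctrl.get_obs()["wrist_force"])
```

```text
[0.6718561  0.29291997 0.10579171]
```

View pics/s1.png

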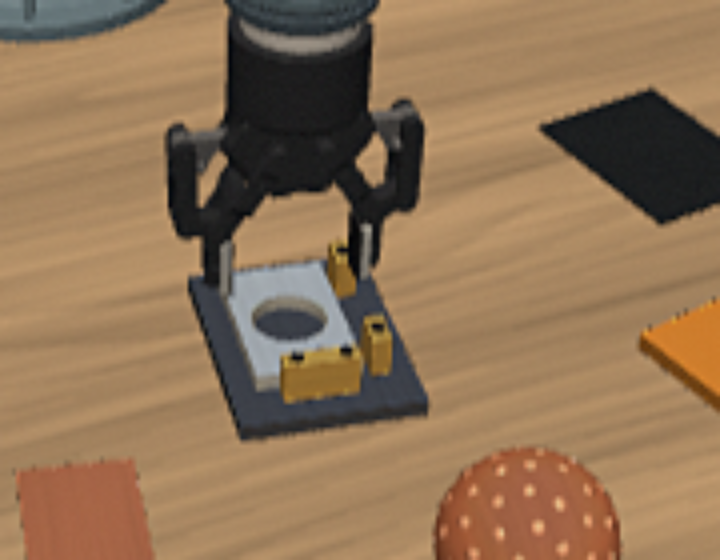

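The fingers straddle the round die, one at each long side with the right-hand one in the fence gap, and touch nothing. I close the gripper and lift.

>>> jog_arm --series '[[[0,0,0,0,0,0,50],[0,0,0,0,0,0,50],[0,0,0,0,0,0,50],[0,0,0,0,0,0,50],[0,0,-2,0,0,0,50],[0,0,-8,0,0,0,50],[0,0,-20,0,0,0,50],[0,0,-30,0,0,0,50],[0,0,-20,0,0,0,50],[0,0,0,0,0,0,50]]]'

```text
time_s: 4.15
eef_pos: [0.4907, -0.0221, 0.0916]
eef_rot: [0.003, 0.096, 0.995, -0.001]
wrist_force: [-1.1, -0.4, 1.2]
opening: 0.583
grasp_force: 0.0
```

```bash
python3 plan.py 402 288 40 6.5
```

```text
t 4.15 p [490.7 -22.1  91.6] yaw -10.98 F [-1.1 -0.4  1.2] g 0.0 op 49.8
shift [146.5 287.6  50.4] rz -0.3051 tilt [-0.0007  0.0068]
```

Run:
```python
from meas import *
from bench import ctrl
c=ctrl.camera("scene");cv2.imwrite("pics/s2.png",cv2.resize(c["frame"][120:270,250:450],None,fx=4,fy=4))
t=ctrl.camera("top");print("rdie",rect(t,box(t,255,230,330,315,inr(*STEEL)),.022))
```

```text
rdie [549.4   5.1 109.8  69.9  88.5]
```

View pics/s2.png

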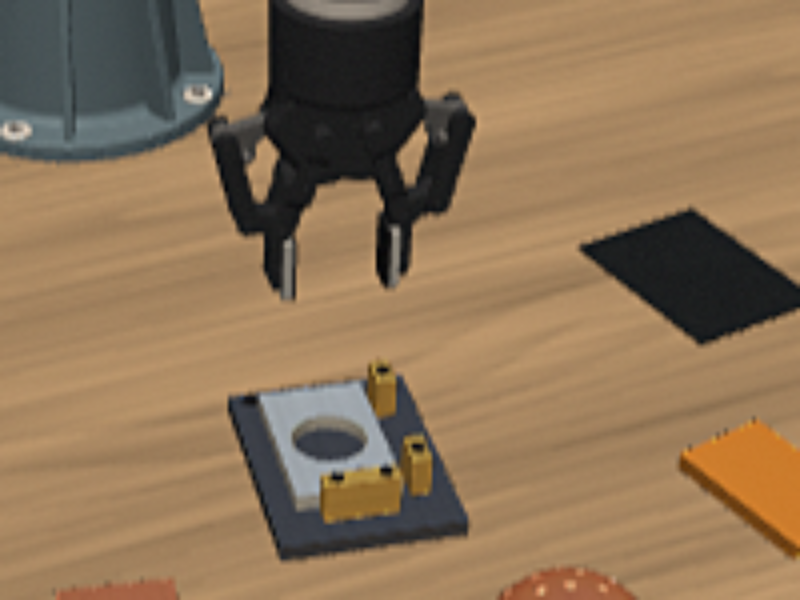

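The die stayed on the bolster; the fingers slid off it or closed late. I go back lower, feeling for the plate, and close in place this time.

>>> jog_arm --series '[[[0,0,0,0,0,0,73],[0,0,12,0,0,0,73],[0,0,20,0,0,0,73],[0,0,20,0,0,0,73],[0,0,16,0,0,0,73],[0,0,8,0,0,0,73],[0,0,3,0,0,0,73],[0,0,2,0,0,0,73],[0,0,1,0,0,0,73],[0,0,0,0,0,0,73]]]'

```text
time_s: 5.25
eef_pos: [0.4884, -0.0215, 0.0063]
eef_rot: [0.0, 0.096, 0.995, -0.0]
wrist_force: [0.2, 0.2, 0.5]
opening: 0.858
grasp_force: 0.0
```

>>> jog_arm --series '[[[0,0,1,0,0,0,72],[0,0,1,0,0,0,72],[0,0,1,0,0,0,72],[0,0,0,0,0,0,50],[0,0,0,0,0,0,50],[0,0,0,0,0,0,50],[0,0,0,0,0,0,50],[0,0,0,0,0,0,50],[0,0,0,0,0,0,50],[0,0,0,0,0,0,50]]]'

```text
time_s: 6.25
eef_pos: [0.488, -0.0214, 0.0029]
eef_rot: [0.0, 0.096, 0.995, -0.0]
wrist_force: [-0.4, -0.8, 0.1]
opening: 0.579
grasp_force: 0.0
```

Run:
```python
from meas import *
from bench import ctrl
c=ctrl.camera("scene");cv2.imwrite("pics/s3.png",cv2.resize(c["frame"][170:270,290:390],None,fx=6,fy=6,interpolation=cv2.INTER_CUBIC))
```

```text
(no output)
```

View pics/s3.png

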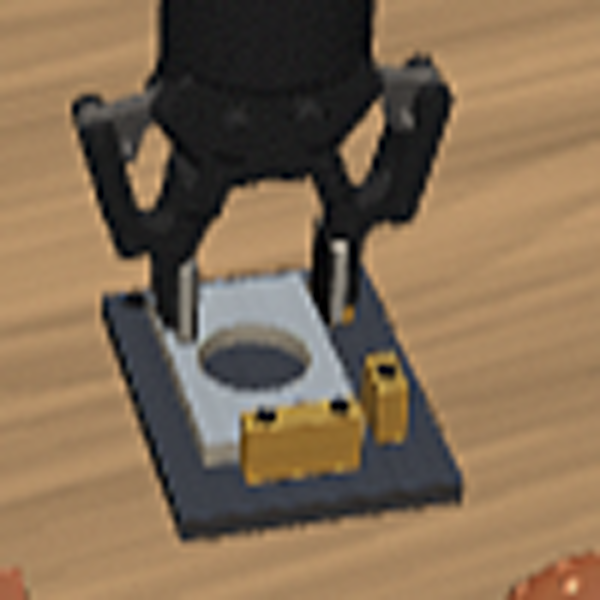

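Run:
```python
from meas import *
from bench import ctrl
c=ctrl.camera("scene");zm=c["z_map"]
for u in (320,321,346):
  for v in range(210,234,2):
    z=zm[v,u];p=rot(c["rotation"]).apply([(u-c["cx"])/c["fx"]*z,(v-c["cy"])/c["fy"]*z,z])+c["xyz"]
    print(u,v,np.round(p*1000,0),c["frame"][v,u],end=" | ")
  print()
```

```text
320 210 [496. -58.  93.] [30 30 29] | 320 212 [495. -58.  87.] [28 26 26] | 320 214 [493. -56.  79.] [ 96 104 109] | 320 216 [492. -56.  73.] [112 121 127] | 320 218 [493. -56.  68.] [113 123 128] | 320 220 [494. -57.  64.] [112 123 127] | 320 222 [494. -57.  58.] [116 124 129] | 320 224 [493. -56.  51.] [108 118 123] | 320 226 [497. -58.  49.] [81 92 99] | 320 228 [471. -46.  21.] [178 170 163] | 320 230 [477. -48.  21.] [179 171 164] | 320 232 [484. -51.  21.] [185 178 169] | 
321 210 [495. -55.  91.] [28 27 26] | 321 212 [495. -55.  86.] [17 14 13] | 321 214 [492. -54.  78.] [126 136 140] | 321 216 [492. -53.  72.] [115 124 130] | 321 218 [496. -55.  70.] [116 126 132] | 321 220 [493. -54.  63.] [114 124 131] | 321 222 [495. -55.  58.] [115 126 131] | 321 224 [495. -54.  52.] [115 125 131] | 321 226 [494. -54.  46.] [ 97 104 110] | 321 228 [473. -44.  22.] [177 170 162] | 321 230 [480. -47.  22.] [174 168 161] | 321 232 [488. -51.  24.] [178 170 163] | 
346 210 [504.   1.  81.] [151 165 174] | 346 212 [505.   2.  76.] [120 130 135] | 346 214 [502.   3.  68.] [124 137 142] | 346 216 [508.   0.  68.] [121 133 138] | 346 218 [503.   3.  58.] [124 135 141] | 346 220 [502.   4.  51.] [122 131 135] | 346 222 [507.   2.  49.] [125 132 136] | 346 224 [473.  20.  15.] [62 54 49] | 346 226 [478.  18.  13.] [69 59 56] | 346 228 [482.  16.  10.] [58 49 46] | 346 230 [490.  12.  11.] [156 149 143] | 346 232 [507.   3.  20.] [181 175 168] |
```

Run:
```python
from meas import *
s=dict(np.load("pics/scene0.npz"));zm=s["z_map"]
v,u=np.mgrid[:480,:640]
P=rot(s["rotation"]).apply(np.stack([(u-s["cx"])/s["fx"]*zm,(v-s["cy"])/s["fy"]*zm,zm],-1).reshape(-1,3))+s["xyz"]
m=(zm.ravel()>0)&(np.abs(P[:,0]-.199)<.07)&(np.abs(P[:,1]-.539)<.08)&(P[:,2]>.1)&(P[:,2]<.4)
Q=P[m];print(len(Q),np.percentile(Q[:,2],[0,1,5,20,50]),Q[np.argsort(Q[:,2])[:8]].round(3))
from bench import ctrl
o=ctrl.get_obs();print(o["q"],o["eef_pos"])
```

```text
1842 [0.24341182 0.24890736 0.26314961 0.30064121 0.33252111] [[0.212 0.577 0.243]
 [0.222 0.579 0.244]
 [0.187 0.489 0.244]
 [0.189 0.491 0.244]
 [0.224 0.58  0.244]
 [0.221 0.572 0.244]
 [0.208 0.58  0.244]
 [0.192 0.492 0.245]]
[-2.87316149e-01  2.68928720e-01  1.95248488e+00  4.76662536e-06
  9.20147344e-01 -1.66633329e+00] [ 0.48799807 -0.02136298  0.00289499]
```

The scene depth puts the real fingertips about 40 mm above the reported TCP: tips at z≈46 mm where it reports 3, and 243 mm where it reported 196 at the start. I trust the cameras, so I go lower and feel for the plate.

>>> jog_arm --series '[[[0,0,0,0,0,0,74],[0,0,0,0,0,0,74],[0,0,0,0,0,0,74],[0,0,4,0,0,0,74],[0,0,4,0,0,0,74],[0,0,4,0,0,0,74],[0,0,4,0,0,0,74],[0,0,4,0,0,0,74],[0,0,2,0,0,0,74],[0,0,0,0,0,0,74]]]'

```text
time_s: 7.35
eef_pos: [0.4877, -0.0213, -0.0195]
eef_rot: [-0.0, 0.096, 0.995, 0.0]
wrist_force: [-0.5, 0.1, 0.3]
opening: 0.867
grasp_force: 0.0
```

```bash
cat >> meas.py <<'E'
def tips():
    from bench import ctrl
    o=ctrl.get_obs();s=ctrl.camera("scene");zm=s["z_map"];v,u=np.mgrid[:480,:640]
    P=rot(s["rotation"]).apply(np.stack([(u-s["cx"])/s["fx"]*zm,(v-s["cy"])/s["fy"]*zm,zm],-1).reshape(-1,3))+s["xyz"]
    L=rot(o["eef_rot"]).inv().apply(P-o["eef_pos"])*1000   # tool frame, mm
    H=hsv(s).reshape(-1,3); dark=H[:,2]<150
    for sg in(-1,1):
        m=(zm.ravel()>0)&(np.abs(L[:,0])<16)&(sg*L[:,1]>22)&(sg*L[:,1]<62)&(L[:,2]>-100)&(P[:,2]>.026)
        Q=L[m]; 
        print(sg,len(Q),"tool z of lowest",np.round(np.sort(Q[:,2])[-4:],1),"y rng",np.round(np.percentile(Q[Q[:,2]>-60][:,1],[3,50,97]),1))
    return s
E
python3 - <<'E'
from meas import *
tips()
E
python3 plan.py 488 -21 -25 -11
```

```text
-1 184 tool z of lowest [-48.7 -48.  -46.4 -46.2] y rng [-52.9 -45.4 -39.4]
1 191 tool z of lowest [-47.5 -47.3 -46.  -45.8] y rng [34.5 37.3 47.8]
t 7.4 p [487.9 -21.3 -19.3] yaw -10.99 F [0.5 0.5 0.5] g 0.0 op 74.0
shift [-0.1  0.3  5.7] rz 0.0002 tilt [ 0.     -0.0003]
```

>>> jog_arm --series '[[[0,0,1,0,0,0,73],[0,0,1,0,0,0,73],[0,0,1,0,0,0,73],[0,0,1,0,0,0,73],[0,0,1,0,0,0,73],[0,0,0,0,0,0,73],[0,0,0,0,0,0,73],[0,0,0,0,0,0,73],[0,0,0,0,0,0,73],[0,0,0,0,0,0,73]]]'

```text
time_s: 8.4
eef_pos: [0.488, -0.0214, -0.0241]
eef_rot: [-0.0, 0.096, 0.995, -0.0]
wrist_force: [-0.5, 0.2, -0.3]
opening: 0.858
grasp_force: 0.0
```

>>> jog_arm --series '[[[0,0,1,0,0,0,72],[0,0,1,0,0,0,72],[0,0,0,0,0,0,72],[0,0,0,0,0,0,50],[0,0,0,0,0,0,50],[0,0,0,0,0,0,50],[0,0,0,0,0,0,50],[0,0,0,0,0,0,50],[0,0,0,0,0,0,50],[0,0,0,0,0,0,50]]]'

```text
time_s: 9.4
eef_pos: [0.4881, -0.0213, -0.0256]
eef_rot: [0.0, 0.096, 0.995, 0.0]
wrist_force: [-2.2, 1.7, 6.2]
opening: 0.701
grasp_force: 65.2
```

>>> jog_arm --series '[[[0,0,-1,0,0,0,50],[0,0,-3,0,0,0,50],[0,0,-6,0,0,0,50],[0,0,-12,0,0,0,50],[0,0,-15,0,0,0,50],[0,0,-15,0,0,0,50],[0,0,-6,0,0,0,50],[0,0,-2,0,0,0,50],[0,0,0,0,0,0,50],[0,0,0,0,0,0,50]]]'

```text
time_s: 10.4
eef_pos: [0.4874, -0.0212, 0.0333]
eef_rot: [-0.001, 0.096, 0.995, 0.0]
wrist_force: [0.4, 0.9, -4.9]
opening: 0.705
grasp_force: 66.1
```

```bash
python3 plan.py 402 288 -20 6.5
```

```text
t 10.4 p [487.4 -21.2  33.3] yaw -10.99 F [ 0.4  0.9 -4.9] g 66.1 op 60.2
shift [142.7 287.3  53.5] rz -0.3053 tilt [ 0.0001 -0.0012]
```

>>> jog_arm --series '[[[9,18,0,0,0,0,50],[18,36,0,0,0,0,50],[20,41,0,0,0,0,50],[20,41,0,0,0,0,50],[20,41,0,0,0,0,50],[20,41,0,0,0,0,50],[20,40,0,0,0,0,50],[15.7,29.3,0,0,0,0,50],[0,0,2,0,0,-0.1,50],[0,0,5,0,0,-0.1,50]]]'

```text
time_s: 11.4
eef_pos: [0.4017, 0.289, 0.0263]
eef_rot: [-0.0, -0.008, 1.0, -0.0]
wrist_force: [0.4, -0.1, -5.0]
opening: 0.702
grasp_force: 66.5
```

>>> jog_arm --series '[[[0,0,10,0,0,-0.105,50],[0,0,12,0,0,0,50],[0,0,12,0,0,0,50],[0,0,8,0,0,0,50],[0,0,6,0,0,0,50],[0,0,4,0,0,0,50],[0,0,3,0,0,0,50],[0,0,2,0,0,0,50],[0,0,0,0,0,0,50],[0,0,0,0,0,0,50]]]'

```text
time_s: 12.4
eef_pos: [0.4029, 0.288, -0.0298]
eef_rot: [0.0, -0.057, 0.998, 0.0]
wrist_force: [0.2, 0.1, -4.8]
opening: 0.704
grasp_force: 66.5
```

```bash
python3 plan.py 402 288 -34 6.5
```

```text
t 12.4 p [402.9 288.  -29.8] yaw 6.48 F [ 0.2  0.1 -4.8] g 66.5 op 60.2
shift [0.9 0.1 4.2] rz -0.0003 tilt [0.0002 0.0005]
```

Lower in 1 mm steps, then release and rise.

>>> jog_arm --series '[[[0,0,1,0,0,0,50],[0,0,1,0,0,0,50],[0,0,1,0,0,0,50],[0,0,1,0,0,0,50],[0,0,0,0,0,0,50],[0,0,0,0,0,0,50],[0,0,0,0,0,0,50],[0,0,0,0,0,0,50],[0,0,0,0,0,0,50],[0,0,0,0,0,0,50]]]'

```text
time_s: 13.4
eef_pos: [0.4027, 0.2879, -0.0341]
eef_rot: [0.0, -0.057, 0.998, 0.0]
wrist_force: [0.2, -0.9, -4.7]
opening: 0.702
grasp_force: 66.5
```

>>> jog_arm --series '[[[0,0,1,0,0,0,50],[0,0,0.5,0,0,0,50],[0,0,0,0,0,0,72],[0,0,0,0,0,0,72],[0,0,0,0,0,0,72],[0,0,-5,0,0,0,72],[0,0,-15,0,0,0,72],[0,0,-20,0,0,0,72],[0,0,-20,0,0,0,72],[0,0,-8,0,0,0,72]]]'

```text
time_s: 14.4
eef_pos: [0.4041, 0.2885, 0.0345]
eef_rot: [0.002, -0.057, 0.998, 0.001]
wrist_force: [-0.0, -0.1, 0.6]
opening: 0.847
grasp_force: 0.0
```

```bash
python3 plan.py 404 -260 10 -8.3
```

```text
t 14.4 p [404.1 288.5  34.5] yaw 6.49 F [-0.  -0.1  0.6] g 0.0 op 72.3
shift [  62.1 -545.    23.8] rz 0.2581 tilt [0.0009 0.0033]
```

>>> jog_arm --series '[[[3,-25,0,0,0,0,74],[5.5,-48,0,0,0,0,74],[5.5,-48,0,0,0,0,74],[5.5,-48,0,0,0,0,74],[5.5,-48,0,0,0,0,74],[5.5,-48,0,0,0,0,74],[5.5,-48,0,0,0,0,74],[5.5,-48,0,0,0,0,74],[5.5,-48,0,0,0,0,74],[5.5,-48,0,0,0,0,74]]]'

```text
time_s: 15.4
eef_pos: [0.4016, -0.1742, 0.0324]
eef_rot: [0.0, -0.056, 0.998, -0.0]
wrist_force: [1.5, 0.0, -0.6]
opening: 0.868
grasp_force: 0.0
```

>>> jog_arm --series '[[[5.5,-48,0,0,0,0,74],[4,-40,0,0,0,0,74],[0,0,5,0,0,0.129,74],[0,0,10,0,0,0.129,74],[0,0,5,0,0,0,74],[0,0,5,0,0,0,74],[0,0,0,0,0,0,74],[0,0,0,0,0,0,74],[0,0,0,0,0,0,74],[0,0,0,0,0,0,74]]]'

```text
time_s: 16.4
eef_pos: [0.4029, -0.2607, 0.0078]
eef_rot: [0.0, 0.072, 0.997, -0.0]
wrist_force: [0.5, -0.5, -0.2]
opening: 0.866
grasp_force: 0.0
```

```bash
python3 plan.py 404 -260 -28.5 -8.3
python3 - <<'E'
from meas import *
from bench import ctrl
t=ctrl.camera("top");S=inr(*STEEL)
print("rdie mat",rect(t,box(t,110,280,185,360,S),.013))
s=ctrl.camera("scene");print("scene odie",rect(s,box(s,190,210,250,270,inr([90,5,100],[115,80,255])),.018))
fm=fence(t);n,l,st,ce=cv2.connectedComponentsWithStats(fm.astype(np.uint8))
for i in range(1,n):
    if st[i,4]>12: print(rect(t,l==i,.038), np.round(cast(t,ce[i],.038)*1000,1))
E
```

```text
t 16.4 p [ 402.9 -260.7    7.8] yaw -8.25 F [ 0.5 -0.5 -0.2] g 0.0 op 73.9
shift [-0.9  0.9 36.3] rz 0.0009 tilt [-0.0005  0.0006]
rdie mat [403.  286.4  96.   61.4   6.5]
scene odie [ 400.5 -261.2   94.6   60.5   -8. ]
[542.6 -28.6  44.9  14.   79. ] [[542.4 -28.6  38. ]]
[532.9  10.7  23.1  13.6 -10.1] [[532.9  10.4  38. ]]
[461.1  24.8  22.3  13.7 -11.9] [[460.8  24.6  38. ]]
```

>>> jog_arm --series '[[[-1,1,8,0,0,0,73],[0,0,10,0,0,0,73],[0,0,8,0,0,0,73],[0,0,4,0,0,0,73],[0,0,3,0,0,0,73],[0,0,2,0,0,0,73],[0,0,1,0,0,0,73],[0,0,0,0,0,0,73],[0,0,0,0,0,0,73],[0,0,0,0,0,0,73]]]'

```text
time_s: 17.5
eef_pos: [0.4039, -0.26, -0.0284]
eef_rot: [0.0, 0.072, 0.997, -0.0]
wrist_force: [-0.6, 1.2, 0.6]
opening: 0.853
grasp_force: 0.0
```

>>> jog_arm --series '[[[0,0,0,0,0,0,50],[0,0,0,0,0,0,50],[0,0,0,0,0,0,50],[0,0,0,0,0,0,50],[0,0,0,0,0,0,50],[0,0,0,0,0,0,50],[0,0,0,0,0,0,50],[0,0,-2,0,0,0,50],[0,0,-8,0,0,0,50],[0,0,-12,0,0,0,50]]]'

```text
time_s: 18.5
eef_pos: [0.403, -0.259, -0.0067]
eef_rot: [-0.001, 0.072, 0.997, 0.001]
wrist_force: [0.3, 0.2, -2.9]
opening: 0.701
grasp_force: 65.3
```

>>> jog_arm --series '[[[0,0,-15,0,0,0,50],[0,0,-15,0,0,0,50],[0,0,-10,0,0,0,50],[0,0,-3,0,0,0,50],[0,0,0,0,0,0.051,50],[0,0,0,0,0,0,50],[0,0,0,0,0,0,50],[0,0,0,0,0,0,50],[0,0,0,0,0,0,50],[0,0,0,0,0,0,50]]]'

```text
time_s: 19.5
eef_pos: [0.4037, -0.2597, 0.0362]
eef_rot: [-0.0, 0.098, 0.995, 0.0]
wrist_force: [-1.0, 0.0, -2.6]
opening: 0.701
grasp_force: 65.4
```

```bash
python3 plan.py 486 -22 10 -11.2
python3 - <<'E'
from meas import *
from bench import ctrl
o=ctrl.get_obs();t=ctrl.camera("top");S=inr(*STEEL)
print("held die",rect(t,box(t,370,260,455,360,S),float(o["eef_pos"][2]+.0475)))
s=ctrl.camera("scene");cv2.imwrite("pics/s4.png",cv2.resize(s["frame"][130:290,160:380],None,fx=3.6,fy=3.6))
E
```

```text
t 19.5 p [ 403.7 -259.7   36.2] yaw -11.2 F [-1.   0.  -2.6] g 65.4 op 59.9
shift [-34.6 249.2  26.3] rz 0.0 tilt [ 0.0002 -0.0003]
held die [ 390.2 -272.2  245.3   61.1  -43.1]
```

View pics/s4.png

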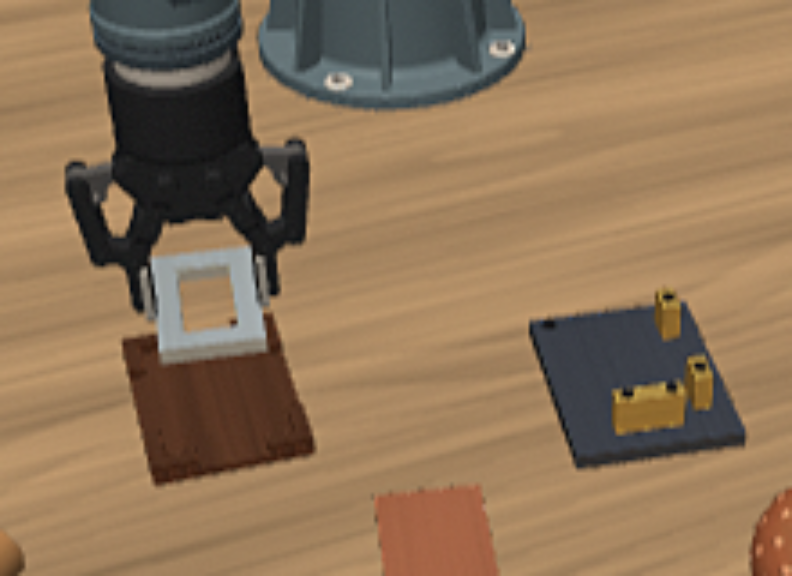

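The oblong die is held level above the empty tray, and the bolster is clear. Next I carry it to just off the corner.

```bash
python3 plan.py 485 -21.5 -20 -11.2
```

```text
t 19.6 p [ 403.7 -259.8   36.3] yaw -11.21 F [-0.2 -0.5 -2.2] g 65.4 op 59.9
shift [-33.4 249.5  56.3] rz -0.0001 tilt [ 0.0001 -0.0001]
```

>>> jog_arm --series '[[[-3,18,0,0,0,0,50],[-6,36,0,0,0,0,50],[-6,40,0,0,0,0,50],[-6,40,0,0,0,0,50],[-6,40,0,0,0,0,50],[-4,40,0,0,0,0,50],[-2.6,35,0,0,0,0,50],[0,0,0,0,0,0,50],[0,0,0,0,0,0,50],[0,0,0,0,0,0,50]]]'

```text
time_s: 20.6
eef_pos: [0.485, -0.0228, 0.0363]
eef_rot: [-0.0, 0.098, 0.995, -0.0]
wrist_force: [-0.0, 0.5, -3.1]
opening: 0.699
grasp_force: 65.7
```

```bash
python3 plan.py 485 -21.5 -20 -11.2
```

```text
t 20.6 p [485.  -22.8  36.3] yaw -11.24 F [-0.   0.5 -3.1] g 65.7 op 59.7
shift [ 0.2  1.3 56.3] rz -0.0007 tilt [-0.0003 -0.0002]
```

>>> jog_arm --series '[[[0,0.5,10,0,0,0,50],[0,0,15,0,0,0,50],[0,0,14,0,0,0,50],[0,0,8,0,0,0,50],[0,0,5,0,0,0,50],[0,0,3,0,0,0,50],[0,0,3,0,0,0,50],[0,0,2,0,0,0,50],[0,0,0.5,0,0,0,50],[0,0,0,0,0,0,50]]]'

```text
time_s: 21.6
eef_pos: [0.4856, -0.0217, -0.0237]
eef_rot: [0.0, 0.098, 0.995, -0.0]
wrist_force: [-1.1, 0.2, -2.0]
opening: 0.7
grasp_force: 65.9
```

>>> jog_arm --series '[[[-1,0,0,0,0,0,50],[-1,0,0,0,0,0,50],[-0.5,0,0,0,0,0,50],[-0.5,0,0,0,0,0,50],[-0.5,0,0,0,0,0,50],[0,0,0,0,0,0,50],[0,0,0,0,0,0,50],[0,0,0,0,0,0,50],[0,0,0,0,0,0,50],[0,0,0,0,0,0,50]]]'

```text
time_s: 22.6
eef_pos: [0.488, -0.022, -0.0238]
eef_rot: [-0.001, 0.098, 0.995, 0.0]
wrist_force: [-5.7, 1.2, 6.0]
opening: 0.699
grasp_force: 66.6
```

>>> jog_arm --series '[[[0,0,0,0,0,0,66],[0,0,0,0,0,0,66],[0,0,0,0,0,0,66],[0,2,0,0,0,0,66],[0,1,0,0,0,0,66],[0,1,0,0,0,0,66],[0,1,0,0,0,0,66],[0,0.5,0,0,0,0,66],[0,0,0,0,0,0,66],[0,0,0,0,0,0,66]]]'

```text
time_s: 23.6
eef_pos: [0.4899, -0.0169, -0.024]
eef_rot: [0.0, 0.098, 0.995, -0.0]
wrist_force: [-0.0, -1.5, 1.5]
opening: 0.776
grasp_force: 0.9
```

>>> jog_arm --series '[[[0,0.5,0,0,0,0,66],[0,0.5,0,0,0,0,66],[0,0.5,0,0,0,0,66],[0,0,0,0,0,0,66],[0,0,0,0,0,0,66],[0,0,0,0,0,0,66],[0,0,0,0,0,0,66],[0,0,0,0,0,0,66],[0,0,0,0,0,0,66],[0,0,0,0,0,0,66]]]'

```text
time_s: 24.6
eef_pos: [0.4901, -0.0155, -0.0241]
eef_rot: [0.0, 0.098, 0.995, -0.0]
wrist_force: [0.3, -2.8, 3.9]
opening: 0.768
grasp_force: 1.3
```

```bash
python3 plan.py 489.7 -18.4 -24 -11.2
```

```text
t 24.6 p [490.1 -15.5 -24.1] yaw -11.22 F [ 0.3 -2.8  3.9] g 1.3 op 65.6
shift [-0.2 -3.  -0.1] rz -0.0003 tilt [-0.      0.0001]
```

>>> jog_arm --series '[[[0,0.5,0,0,0,0,66],[0,0.5,0,0,0,0,66],[0,0.5,0,0,0,0,66],[0,0,0,0,0,0,66],[0,0,0,0,0,0,66],[0,0,0,0,0,0,66],[0,0,0,0,0,0,66],[0,0,0,0,0,0,66],[0,0,0,0,0,0,66],[0,0,0,0,0,0,66]]]'

```text
time_s: 25.6
eef_pos: [0.4902, -0.0149, -0.0241]
eef_rot: [-0.0, 0.098, 0.995, -0.001]
wrist_force: [-1.9, -8.0, 1.4]
opening: 0.771
grasp_force: 3.9
```

Run:
```python
from meas import *
from bench import ctrl
s=ctrl.camera("scene");cv2.imwrite("pics/s5.png",cv2.resize(s["frame"][180:265,295:380],None,fx=7,fy=7,interpolation=cv2.INTER_CUBIC))
```

```text
(no output)
```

View pics/s5.png

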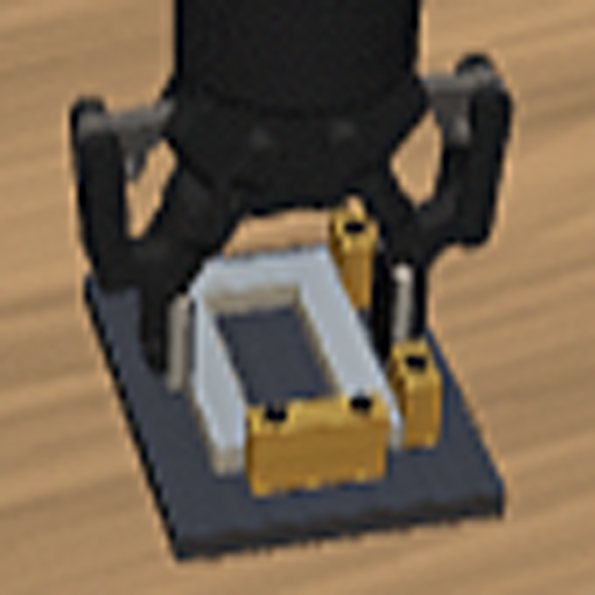

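The die's long edge lies against both long-fence bars, and its end is at the short fence. One more push of 1 mm, then I back off, rise and go to the round die on the mat.

>>> jog_arm --series '[[[0,0.5,0,0,0,0,66],[0,0.5,0,0,0,0,66],[0,0,0,0,0,0,66],[0,-2,0,0,0,0,68],[0,-2,0,0,0,0,68],[0,-1,-4,0,0,0,68],[0,0,-12,0,0,0,72],[0,0,-20,0,0,0,73],[0,0,-20,0,0,0,73],[0,0,-4,0,0,0,73]]]'

```text
time_s: 26.65
eef_pos: [0.4917, -0.0181, 0.0389]
eef_rot: [0.002, 0.098, 0.995, -0.0]
wrist_force: [1.0, 0.2, 0.1]
opening: 0.852
grasp_force: 0.0
```

```bash
python3 plan.py 402.7 287.9 10 6.5
```

```text
t 26.65 p [491.7 -18.1  38.9] yaw -11.2 F [1.  0.2 0.1] g 0.0 op 72.7
shift [146.9 282.9  28.1] rz -0.3089 tilt [-0.0002  0.005 ]
```

>>> jog_arm --series '[[[9,18,0,0,0,0,73],[20,38,0,0,0,0,73],[21,41,0,0,0,0,73],[21,41,0,0,0,0,73],[21,41,0,0,0,0,73],[21,41,0,0,0,0,73],[21,41,0,0,0,0,73],[11,22,5,0,0,0,73],[0,0,8,0,0,-0.103,73],[0,0,8,0,0,-0.103,73]]]'

```text
time_s: 27.65
eef_pos: [0.4016, 0.2891, 0.0146]
eef_rot: [0.0, -0.008, 1.0, 0.0]
wrist_force: [-0.9, -0.1, 0.7]
opening: 0.855
grasp_force: 0.0
```

>>> jog_arm --series '[[[0,0,8,0,0,-0.103,73],[0,0,10,0,0,0,73],[0,0,10,0,0,0,73],[0,0,8,0,0,0,73],[0,0,6,0,0,0,73],[0,0,4,0,0,0,73],[0,0,2,0,0,0,73],[0,0,0,0,0,0,73],[0,0,0,0,0,0,73],[0,0,0,0,0,0,73]]]'

```text
time_s: 28.65
eef_pos: [0.4027, 0.2881, -0.0328]
eef_rot: [0.0, -0.057, 0.998, 0.0]
wrist_force: [-0.1, 0.2, -0.3]
opening: 0.857
grasp_force: 0.0
```

```bash
python3 plan.py 402.7 287.9 -34 6.5;python3 - <<'E'
from meas import *
from bench import ctrl
t=ctrl.camera("top");S=inr(*STEEL)
d=rect(t,box(t,255,230,330,315,S),.022);print("odie",d)
print("tray",rect(t,box(t,380,270,445,355,inr([0,0,0],[15,255,110])),.008))
# die centre in the bolster frame (fence-derived)
a=np.radians(-11.2);M=np.array([[np.cos(a),np.sin(a)],[-np.sin(a),np.cos(a)]]);print(M@(d[:2]-[489.7,-18.4]))
E
```

```text
t 28.65 p [402.7 288.1 -32.8] yaw 6.48 F [-0.1  0.2 -0.3] g 0.0 op 73.2
shift [ 0.  -0.2  1.2] rz -0.0003 tilt [0.0002 0.0007]
odie [489.6 -17.7  96.6  62.5 -11.1]
tray [ 406.7 -264.2  132.2  100.2   -5.8]
[-0.23405956  0.66724517]
```

>>> jog_arm --series '[[[0,0,1,0,0,0,50],[0,0,0,0,0,0,50],[0,0,0,0,0,0,50],[0,0,0,0,0,0,50],[0,0,0,0,0,0,50],[0,0,0,0,0,0,50],[0,0,-2,0,0,0,50],[0,0,-8,0,0,0,50],[0,0,-15,0,0,0,50],[0,0,-20,0,0,0,50]]]'

```text
time_s: 29.7
eef_pos: [0.4009, 0.2873, 0.0104]
eef_rot: [-0.002, -0.057, 0.998, -0.001]
wrist_force: [1.1, 0.6, -4.5]
opening: 0.703
grasp_force: 66.0
```

>>> jog_arm --series '[[[0,0,-20,0,0,0,50],[0,0,-4,0,0,0,50],[3,-20,0,0,0,0,50],[5,-40,0,0,0,0,50],[6,-48,0,0,0,0,50],[6,-48,0,0,0,0,50],[6,-48,0,0,0,0,50],[6,-48,0,0,0,0,50],[6,-48,0,0,0,0,50],[6,-48,0,0,0,0,50]]]'

```text
time_s: 30.7
eef_pos: [0.3971, -0.0644, 0.0345]
eef_rot: [-0.0, -0.057, 0.998, 0.0]
wrist_force: [1.0, -0.4, -3.8]
opening: 0.702
grasp_force: 66.3
```

```bash
python3 plan.py 406.7 -263.5 -28.5 -5.8
```

```text
t 30.7 p [397.1 -64.4  34.5] yaw 6.48 F [ 1.  -0.4 -3.8] g 66.3 op 59.9
shift [  12.9 -198.9   62.9] rz 0.2144 tilt [ 0.0003 -0.0002]
```

>>> jog_arm --series '[[[3,-45,0,0,0,0,50],[3,-45,0,0,0,0,50],[3,-45,0,0,0,0,50],[3,-40,0,0,0,0,50],[1,-22,0,0,0,0,50],[0,0,4,0,0,0.107,50],[0,0,8,0,0,0.107,50],[0,0,12,0,0,0,50],[0,0,10,0,0,0,50],[0,0,5,0,0,0,50]]]'

```text
time_s: 31.7
eef_pos: [0.4064, -0.2588, -0.0059]
eef_rot: [-0.001, 0.049, 0.999, 0.001]
wrist_force: [0.1, -0.0, -4.8]
opening: 0.694
grasp_force: 66.5
```

```bash
python3 plan.py 406.7 -263.5 -28 -5.8
```

```text
t 31.7 p [ 406.4 -258.8   -5.9] yaw -5.64 F [ 0.1 -0.  -4.8] g 66.5 op 59.3
shift [-0.8 -4.7 22.1] rz 0.0028 tilt [ 0.0018 -0.0021]
```

>>> jog_arm --series '[[[0,-3,0,0,0,0,50],[0,-1,8,0,0,0,50],[0,0,6,0,0,0,50],[0,0,3,0,0,0,50],[0,0,2,0,0,0,50],[0,0,1,0,0,0,50],[0,0,1,0,0,0,50],[0,0,0.5,0,0,0,50],[0,0,0,0,0,0,50],[0,0,0,0,0,0,50]]]'

```text
time_s: 32.7
eef_pos: [0.407, -0.264, -0.0255]
eef_rot: [0.0, 0.05, 0.999, -0.0]
wrist_force: [0.6, 0.3, -4.6]
opening: 0.7
grasp_force: 66.5
```

>>> jog_arm --series '[[[0,0,0,0,0,0,72],[0,0,0,0,0,0,73],[0,0,0,0,0,0,73],[0,0,0,0,0,0,73],[0,0,-4,0,0,0,73],[0,0,-12,0,0,0,73],[0,0,-20,0,0,0,73],[0,0,-25,0,0,0,73],[0,0,-8,0,0,0,73],[0,0,0,0,0,0,73]]]'

```text
time_s: 33.7
eef_pos: [0.408, -0.2652, 0.0452]
eef_rot: [0.001, 0.05, 0.999, -0.001]
wrist_force: [-0.2, 0.0, -0.3]
opening: 0.854
grasp_force: 0.0
```

```bash
python3 plan.py 606 -191 20 -13.9
python3 - <<'E'
from meas import *
from bench import ctrl
s=ctrl.camera("scene");print("sheet",rect(s,box(s,255,255,310,310,inr([0,100,100],[14,200,255])),.025))
E
```

```text
t 33.7 p [ 408.  -265.2   45.2] yaw -5.77 F [-0.2  0.  -0.3] g 0.0 op 72.9
shift [-189.5   93.8   25.5] rz 0.1418 tilt [-0.0027  0.003 ]
sheet [ 604.4 -192.1  101.9   62.7  -14.2]
```

>>> jog_arm --series '[[[-19,9,0,0,0,0,73],[-38,19,0,0,0,0,73],[-42,21,0,0,0,0,73],[-42,21,0,0,0,0,73],[-38,19,0,0,0,0,73],[-11,6,0,0,0,0.07,73],[0,0,0,0,0,0.07,73],[0,0,5,0,0,0,73],[0,0,5,0,0,0,73],[0,0,0,0,0,0,73]]]'

```text
time_s: 34.75
eef_pos: [0.6038, -0.1882, 0.0314]
eef_rot: [-0.002, 0.12, 0.993, 0.001]
wrist_force: [-0.7, 0.3, 0.3]
opening: 0.855
grasp_force: 0.0
```

```bash
python3 plan.py 606 -190.5 -17.5 -13.9
python3 - <<'E'
from meas import *
from bench import ctrl
t=ctrl.camera("top");S=inr(*STEEL)
print("rdie tray",rect(t,box(t,380,270,445,355,S),.018))
E
```

```text
t 34.75 p [ 603.8 -188.2   31.4] yaw -13.76 F [-0.7  0.3  0.3] g 0.0 op 73.0
shift [-2.8 -1.7 48.9] rz 0.0025 tilt [ 0.0008 -0.0033]
rdie tray [ 407.5 -264.    93.6   60.5   -6. ]
```

>>> jog_arm --series '[[[-2,-1.5,0,0,0,0,72],[0,0,10,0,0,0,72],[0,0,14,0,0,0,72],[0,0,10,0,0,0,72],[0,0,6,0,0,0,72],[0,0,3,0,0,0,72],[0,0,1,0,0,0,72],[0,0,0,0,0,0,72],[0,0,0,0,0,0,72],[0,0,0,0,0,0,72]]]'

```text
time_s: 35.8
eef_pos: [0.6075, -0.1907, -0.0101]
eef_rot: [0.0, 0.12, 0.993, -0.0]
wrist_force: [0.2, -0.2, -0.1]
opening: 0.839
grasp_force: 0.0
```

```bash
python3 plan.py 606 -190.5 -17.5 -13.9
python3 - <<'E'
from meas import *
from bench import ctrl
s=ctrl.camera("scene");cv2.imwrite("pics/s6.png",cv2.resize(s["frame"][220:320,230:330],None,fx=6,fy=6,interpolation=cv2.INTER_CUBIC))
E
```

```text
t 35.8 p [ 607.5 -190.7  -10.1] yaw -13.8 F [ 0.2 -0.2 -0.1] g 0.0 op 71.7
shift [ 1.5 -0.1  7.4] rz 0.0018 tilt [-0.0003  0.0009]
```

View pics/s6.png

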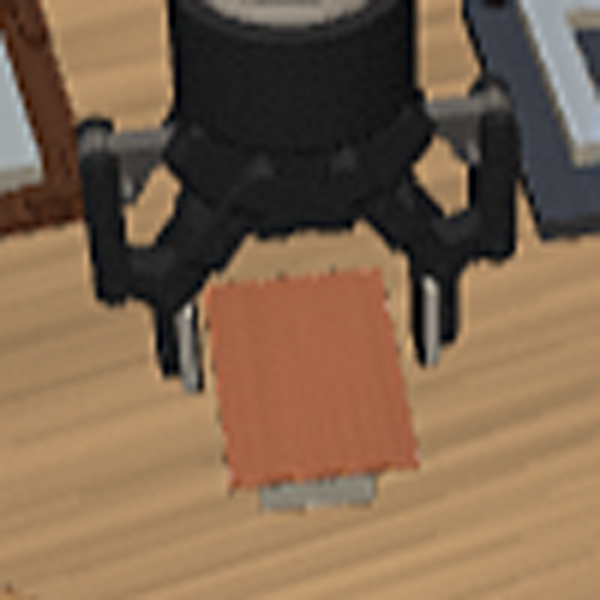

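The open fingers straddle the sheet evenly near its middle, just above its level. I go down 7.5 mm and close.

>>> jog_arm --series '[[[1.5,0,3,0,0,0,68],[0,0,3,0,0,0,68],[0,0,1.5,0,0,0,68],[0,0,0,0,0,0,68],[0,0,0,0,0,0,50],[0,0,0,0,0,0,50],[0,0,0,0,0,0,50],[0,0,0,0,0,0,50],[0,0,0,0,0,0,50],[0,0,0,0,0,0,50]]]'

```text
time_s: 36.85
eef_pos: [0.6059, -0.1904, -0.0176]
eef_rot: [0.0, 0.12, 0.993, -0.0]
wrist_force: [-1.6, 1.2, 5.5]
opening: 0.694
grasp_force: 63.8
```

>>> jog_arm --series '[[[0,0,0,0,0,0,50],[0,0,-2,0,0,0,50],[0,0,-5,0,0,0,50],[0,0,-10,0,0,0,50],[0,0,-15,0,0,0,50],[0,0,-10,0,0,0,50],[0,0,-4,0,0,0,50],[0,0,0,0,0,0,50],[0,0,0,0,0,0,50],[0,0,0,0,0,0,50]]]'

```text
time_s: 37.85
eef_pos: [0.6051, -0.1899, 0.0272]
eef_rot: [-0.001, 0.12, 0.993, 0.0]
wrist_force: [-0.4, -1.0, -1.8]
opening: 0.687
grasp_force: 64.6
```

```bash
python3 plan.py 485.5 -22 20 -11.2
python3 - <<'E'
from meas import *
from bench import ctrl
t=ctrl.camera("top");S=inr(*STEEL)
s=ctrl.camera("scene");z=float(ctrl.get_obs()["eef_pos"][2])+.0425
m=box(s,220,200,330,320,inr([0,100,100],[14,200,255]));print("sheet",rect(s,m,z))
P=(above(z-.015,z+.015)(s)&m).sum(),m.sum();print(P)
E
```

```text
t 37.85 p [ 605.1 -189.9   27.2] yaw -13.8 F [-0.4 -1.  -1.8] g 64.6 op 58.6
shift [156.2 134.5   7.5] rz -0.0453 tilt [ 0.0003 -0.0011]
sheet [ 604.3 -191.8  102.2   62.7  -13.9]
(np.int64(1013), np.int64(1084))
```

>>> jog_arm --series '[[[0,0,-8,0,0,-0.0453,50],[15,14,-4,0,0,0,50],[30,28,0,0,0,0,50],[32,30,0,0,0,0,50],[32,30,0,0,0,0,50],[28,27,0,0,0,0,50],[13.9,11.4,0,0,0,0,50],[0,0,0,0,0,0,50],[0,0,0,0,0,0,50],[0,0,0,0,0,0,50]]]'

```text
time_s: 38.95
eef_pos: [0.4861, -0.0241, 0.0402]
eef_rot: [0.001, 0.098, 0.995, -0.0]
wrist_force: [-1.0, -0.5, -1.2]
opening: 0.689
grasp_force: 64.7
```

```bash
python3 plan.py 484.5 -22 -15.5 -11.2
```

```text
t 38.95 p [486.1 -24.1  40.2] yaw -11.24 F [-1.  -0.5 -1.2] g 64.7 op 58.9
shift [ 2.   1.8 55.7] rz -0.0007 tilt [-0.0003  0.0014]
```

>>> jog_arm --series '[[[2,1.5,8,0,0,0,50],[0,0,14,0,0,0,50],[0,0,14,0,0,0,50],[0,0,9,0,0,0,50],[0,0,6,0,0,0,50],[0,0,3,0,0,0,50],[0,0,1.5,0,0,0,50],[0,0,0,0,0,0,50],[0,0,0,0,0,0,50],[0,0,0,0,0,0,50]]]'

```text
time_s: 39.95
eef_pos: [0.4836, -0.0213, -0.0152]
eef_rot: [0.0, 0.098, 0.995, -0.0]
wrist_force: [-0.3, 0.0, -2.2]
opening: 0.689
grasp_force: 64.7
```

>>> jog_arm --series '[[[-1,0,0,0,0,0,50],[-1,0,0,0,0,0,50],[-1,0,0,0,0,0,50],[0,0,0,0,0,0,50],[0,0,0,0,0,0,50],[0,0,0,0,0,0,50],[0,0,0,0,0,0,50],[0,0,0,0,0,0,50],[0,0,0,0,0,0,50],[0,0,0,0,0,0,50]]]'

```text
time_s: 40.95
eef_pos: [0.4861, -0.0218, -0.0156]
eef_rot: [-0.0, 0.098, 0.995, -0.0]
wrist_force: [-0.4, 0.6, -1.4]
opening: 0.689
grasp_force: 64.7
```

```bash
python3 plan.py 488.5 -21.5 -15.5 -11.2
```

```text
t 40.95 p [486.1 -21.8 -15.6] yaw -11.2 F [-0.4  0.6 -1.4] g 64.7 op 58.8
shift [-2.2  0.8 -0.1] rz 0.0 tilt [-0.  0.]
```

>>> jog_arm --series '[[[-1,0,0,0,0,0,50],[-1,0,0,0,0,0,50],[-0.5,0,0,0,0,0,50],[-0.5,0,0,0,0,0,50],[-0.5,0,0,0,0,0,50],[0,0,0,0,0,0,50],[0,0,0,0,0,0,50],[0,0,0,0,0,0,50],[0,0,0,0,0,0,50],[0,0,0,0,0,0,50]]]'

```text
time_s: 41.95
eef_pos: [0.4889, -0.0224, -0.0159]
eef_rot: [-0.001, 0.098, 0.995, 0.0]
wrist_force: [-4.8, -0.8, -0.5]
opening: 0.694
grasp_force: 64.8
```

>>> jog_arm --series '[[[0,0,0,0,0,0,70],[0,0,0,0,0,0,70],[0,0,0,0,0,0,70],[0,0,0,0,0,0,70],[0,2,0,0,0,0,70],[0,2,0,0,0,0,70],[0,0,2,0,0,0,70],[0,0,2,0,0,0,70],[0,0,2,0,0,0,70],[0,0,0,0,0,0,70]]]'

```text
time_s: 42.95
eef_pos: [0.49, -0.0185, -0.022]
eef_rot: [-0.0, 0.098, 0.995, 0.0]
wrist_force: [0.1, -0.5, -0.3]
opening: 0.817
grasp_force: 0.0
```

>>> jog_arm --series '[[[0,1,0,0,0,0,68],[0,0.5,0,0,0,0,66],[0,0.5,0,0,0,0,66],[0,0.5,0,0,0,0,66],[0,0.5,0,0,0,0,66],[0,0.5,0,0,0,0,66],[0,0,0,0,0,0,66],[0,0,0,0,0,0,66],[0,0,0,0,0,0,66],[0,0,0,0,0,0,66]]]'

```text
time_s: 43.95
eef_pos: [0.4911, -0.0152, -0.0216]
eef_rot: [0.0, 0.098, 0.995, 0.0]
wrist_force: [-0.2, -1.2, 0.1]
opening: 0.777
grasp_force: 0.4
```

```bash
python3 plan.py 490.3 -14 -21.5 -11.2
```

```text
t 43.95 p [491.1 -15.2 -21.6] yaw -11.2 F [-0.2 -1.2  0.1] g 0.4 op 66.4
shift [ 1.   1.  -0.1] rz -0.0 tilt [0.     0.0001]
```

>>> jog_arm --series '[[[0,0.5,0,0,0,0,66],[0,0.5,0,0,0,0,66],[0,0.5,0,0,0,0,66],[0,0.5,0,0,0,0,66],[0,0.5,0,0,0,0,66],[0,0,0,0,0,0,66],[0,0,0,0,0,0,66],[0,0,0,0,0,0,66],[0,0,0,0,0,0,66],[0,0,0,0,0,0,66]]]'

```text
time_s: 44.95
eef_pos: [0.4911, -0.015, -0.0216]
eef_rot: [-0.0, 0.097, 0.995, -0.002]
wrist_force: [-3.6, -12.4, 0.2]
opening: 0.774
grasp_force: 6.7
```

Sheet seated against the long fence (12 N). I back off, rise and head for the pad.

>>> jog_arm --series '[[[0,-2,0,0,0,0,68],[0,-3,0,0,0,0,70],[0,-1,-4,0,0,0,72],[0,0,-12,0,0,0,73],[0,0,-20,0,0,0,73],[0,0,-20,0,0,0,73],[0,0,-6,0,0,0,73],[0,0,0,0,0,0,73],[0,0,0,0,0,0,73],[0,0,0,0,0,0,73]]]'

```text
time_s: 45.95
eef_pos: [0.4895, -0.0183, 0.0395]
eef_rot: [-0.001, 0.098, 0.995, 0.0]
wrist_force: [0.9, 1.0, 0.8]
opening: 0.855
grasp_force: 0.0
```

```bash
python3 plan.py 612 203 -20 8.8
```

```text
t 45.95 p [489.5 -18.3  39.5] yaw -11.2 F [0.9 1.  0.8] g 0.0 op 73.0
shift [-77.2 240.9  59.4] rz -0.3491 tilt [ 0.0002 -0.0017]
```

>>> jog_arm --series '[[[-6,20,0,0,0,0,73],[-13,40,0,0,0,0,73],[-14,44,0,0,0,0,73],[-14,44,0,0,0,0,73],[-14,44,0,0,0,0,73],[-12,35,0,0,0,0,73],[-4.2,13.9,5,0,0,-0.1,73],[0,0,10,0,0,-0.125,73],[0,0,10,0,0,-0.124,73],[0,0,5,0,0,0,73]]]'

```text
time_s: 46.95
eef_pos: [0.6112, 0.2027, 0.0079]
eef_rot: [-0.002, -0.077, 0.997, -0.0]
wrist_force: [-0.5, 0.5, -0.2]
opening: 0.853
grasp_force: 0.0
```

```bash
python3 plan.py 612 203 -36 8.8;python3 - <<'E'
from meas import *
from bench import ctrl
t=ctrl.camera("top")
d=rect(t,box(t,255,230,330,315,inr([4,120,100],[14,190,255])),.025);print("sheet",d)
a=np.radians(-11.2);M=np.array([[np.cos(a),np.sin(a)],[-np.sin(a),np.cos(a)]]);print(M@(d[:2]-[489.7,-18.4]))
E
```

```text
t 46.95 p [611.2 202.7   7.9] yaw 8.88 F [-0.5  0.5 -0.2] g 0.0 op 72.9
shift [-1.   0.1 43.9] rz 0.0014 tilt [ 0.0001 -0.0038]
sheet [491.4 -17.8  95.1  61.9 -10.9]
[1.55108315 0.91877149]
```

>>> jog_arm --series '[[[0,0,10,0,0,0,73],[0,0,14,0,0,0,73],[0,0,8,0,0,0,73],[0,0,4,0,0,0,73],[0,0,2,0,0,0,73],[0,0,2,0,0,0,73],[0,0,1,0,0,0,73],[0,0,0,0,0,0,73],[0,0,0,0,0,0,73],[0,0,0,0,0,0,73]]]'

```text
time_s: 48.0
eef_pos: [0.6131, 0.2028, -0.0303]
eef_rot: [0.0, -0.077, 0.997, 0.0]
wrist_force: [0.1, -1.0, -0.3]
opening: 0.851
grasp_force: 0.0
```

```bash
python3 plan.py 612 203 -36 8.8;python3 - <<'E'
from meas import *
from bench import ctrl
s=ctrl.camera("scene");cv2.imwrite("pics/s7.png",cv2.resize(s["frame"][170:270,390:490],None,fx=6,fy=6,interpolation=cv2.INTER_CUBIC))
E
```

```text
t 48.0 p [613.1 202.8 -30.3] yaw 8.8 F [ 0.1 -1.  -0.3] g 0.0 op 72.7
shift [1.1 0.4 5.7] rz -0.0 tilt [-0.      0.0005]
```

View pics/s7.png

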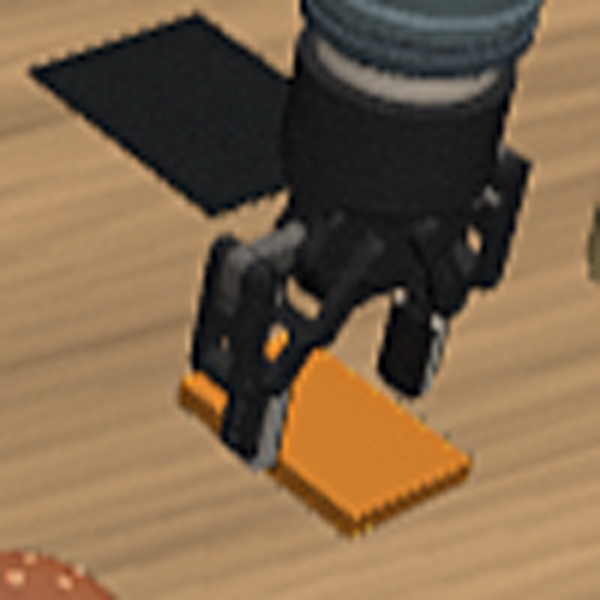

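The fingers straddle the amber pad, one clear on each long side. I go down, close and lift.

>>> jog_arm --series '[[[1,0,2,0,0,0,70],[0,0,2,0,0,0,70],[0,0,1,0,0,0,70],[0,0,0,0,0,0,50],[0,0,0,0,0,0,50],[0,0,0,0,0,0,50],[0,0,0,0,0,0,50],[0,0,0,0,0,0,50],[0,0,0,0,0,0,50],[0,0,0,0,0,0,50]]]'

```text
time_s: 49.05
eef_pos: [0.6122, 0.2026, -0.0354]
eef_rot: [0.0, -0.077, 0.997, 0.0]
wrist_force: [1.2, -0.2, 1.8]
opening: 0.711
grasp_force: 65.0
```

>>> jog_arm --series '[[[0,0,-3,0,0,0,50],[0,0,-10,0,0,0,50],[0,0,-18,0,0,0,50],[0,0,-22,0,0,0,50],[0,0,-18,0,0,0,50],[0,0,-6,0,0,0.1,50],[0,0,0,0,0,0.125,50],[0,0,0,0,0,0.124,50],[0,0,0,0,0,0,50],[0,0,0,0,0,0,50]]]'

```text
time_s: 50.05
eef_pos: [0.6123, 0.2026, 0.0425]
eef_rot: [0.001, 0.096, 0.995, 0.0]
wrist_force: [-0.1, -0.6, -1.2]
opening: 0.699
grasp_force: 64.7
```

```bash
python3 plan.py 484.5 -22 -8.5 -11.2
```

```text
t 50.05 p [612.3 202.6  42.5] yaw -11.01 F [-0.1 -0.6 -1.2] g 64.7 op 59.7
shift [  82.5 -244.9   50.8] rz 0.0033 tilt [0.0004 0.001 ]
```

>>> jog_arm --series '[[[6,-20,0,0,0,0.0033,50],[13,-40,0,0,0,0,50],[15,-44,0,0,0,0,50],[15,-44,0,0,0,0,50],[15,-44,0,0,0,0,50],[13,-37,0,0,0,0,50],[5.5,-16,0,0,0,0,50],[0,0,0,0,0,0,50],[0,0,0,0,0,0,50],[0,0,0,0,0,0,50]]]'

```text
time_s: 51.05
eef_pos: [0.4834, -0.0208, 0.0417]
eef_rot: [0.0, 0.098, 0.995, 0.0]
wrist_force: [0.5, -0.5, -0.9]
opening: 0.699
grasp_force: 64.9
```

```bash
python3 plan.py 484.5 -22 -9.5 -11.2
```

```text
t 51.05 p [483.4 -20.8  41.7] yaw -11.29 F [ 0.5 -0.5 -0.9] g 64.9 op 59.7
shift [-1.3 -1.  51.2] rz -0.0016 tilt [0.0002 0.0008]
```

>>> jog_arm --series '[[[-1,-1.5,10,0,0,0,50],[0,0,14,0,0,0,50],[0,0,12,0,0,0,50],[0,0,7,0,0,0,50],[0,0,4,0,0,0,50],[0,0,2,0,0,0,50],[0,0,2,0,0,0,50],[0,0,0,0,0,0,50],[0,0,0,0,0,0,50],[0,0,0,0,0,0,50]]]'

```text
time_s: 52.05
eef_pos: [0.4837, -0.0232, -0.0093]
eef_rot: [0.0, 0.099, 0.995, -0.0]
wrist_force: [1.1, -0.2, -0.1]
opening: 0.705
grasp_force: 64.9
```

>>> jog_arm --series '[[[-1,0,0,0,0,0,50],[-1,0,0,0,0,0,50],[-0.5,0,0,0,0,0,50],[-0.5,0,0,0,0,0,50],[-0.5,0,0,0,0,0,50],[0,0,0,0,0,0,50],[0,0,0,0,0,0,50],[0,0,0,0,0,0,50],[0,0,0,0,0,0,50],[0,0,0,0,0,0,50]]]'

```text
time_s: 53.05
eef_pos: [0.4868, -0.0237, -0.0096]
eef_rot: [-0.0, 0.099, 0.995, -0.0]
wrist_force: [0.3, -0.1, -1.0]
opening: 0.704
grasp_force: 64.9
```

>>> jog_arm --series '[[[-0.5,0,0,0,0,0,50],[-0.5,0,0,0,0,0,50],[-0.5,0,0,0,0,0,50],[-0.5,0,0,0,0,0,50],[-0.5,0,0,0,0,0,50],[0,0,0,0,0,0,50],[0,0,0,0,0,0,50],[0,0,0,0,0,0,50],[0,0,0,0,0,0,50],[0,0,0,0,0,0,50]]]'

```text
time_s: 54.05
eef_pos: [0.4879, -0.0239, -0.01]
eef_rot: [-0.001, 0.099, 0.995, 0.0]
wrist_force: [-4.8, 0.2, 1.8]
opening: 0.702
grasp_force: 65.1
```

>>> jog_arm --series '[[[0,0,0,0,0,0,71],[0,0,0,0,0,0,71],[0,0,0,0,0,0,71],[0,0,0,0,0,0,71],[0,2,0,0,0,0,71],[0,2,0,0,0,0,71],[0,1.5,0,0,0,0,71],[0,0,4,0,0,0,71],[0,0,4,0,0,0,71],[0,0,4,0,0,0,71]]]'

```text
time_s: 55.05
eef_pos: [0.4902, -0.0188, -0.0221]
eef_rot: [-0.0, 0.099, 0.995, 0.0]
wrist_force: [0.1, 1.0, -0.7]
opening: 0.831
grasp_force: 0.0
```

>>> jog_arm --series '[[[0,1,0,0,0,0,68],[0,1,0,0,0,0,66],[0,0.5,0,0,0,0,66],[0,0.5,0,0,0,0,66],[0,0.5,0,0,0,0,66],[0,0,0,0,0,0,66],[0,0,0,0,0,0,66],[0,0,0,0,0,0,66],[0,0,0,0,0,0,66],[0,0,0,0,0,0,66]]]'

```text
time_s: 56.05
eef_pos: [0.4911, -0.0154, -0.0216]
eef_rot: [0.0, 0.099, 0.995, 0.0]
wrist_force: [0.2, -0.3, 0.1]
opening: 0.773
grasp_force: 0.0
```

```bash
python3 plan.py 490.3 -14 -21.5 -11.2
```

```text
t 56.05 p [491.1 -15.4 -21.6] yaw -11.39 F [ 0.2 -0.3  0.1] g 0.0 op 66.0
shift [ 1.   1.2 -0.1] rz -0.0034 tilt [0. 0.]
```

>>> jog_arm --series '[[[0,0.5,0,0,0,-0.0034,66],[0,0.5,0,0,0,0,66],[0,0.5,0,0,0,0,66],[0,0.5,0,0,0,0,66],[0,0.5,0,0,0,0,66],[0,0.5,0,0,0,0,66],[0,0,0,0,0,0,66],[0,0,0,0,0,0,66],[0,0,0,0,0,0,66],[0,0,0,0,0,0,66]]]'

```text
time_s: 57.05
eef_pos: [0.4911, -0.0151, -0.0217]
eef_rot: [-0.0, 0.097, 0.995, -0.002]
wrist_force: [-4.9, -13.5, -1.0]
opening: 0.778
grasp_force: 7.6
```

>>> jog_arm --series '[[[0,-2,0,0,0,0,68],[0,-2,0,0,0,0,70],[0,0,-4,0,0,0,72],[0,0,-12,0,0,0,72],[0,0,-18,0,0,0,72],[0,0,-8,0,0,0,30],[20,0,0,0,0,0,0],[30,0,0,0,0,0,0],[19,0,0,0,0,0,0],[0,0,0,0,0,0,0]]]'

```text
time_s: 58.05
eef_pos: [0.4208, -0.002, 0.0203]
eef_rot: [-0.001, 0.097, 0.995, 0.0]
wrist_force: [-0.2, 0.4, -1.0]
opening: 0.0
grasp_force: 0.0
```

```bash
python3 plan.py 424 -6 -19 -11.2;python3 - <<'E'
from meas import *
from bench import ctrl
s=ctrl.camera("scene");cv2.imwrite("pics/s8.png",cv2.resize(s["frame"][170:270,290:390],None,fx=6,fy=6,interpolation=cv2.INTER_CUBIC))
E
```

```text
t 58.05 p [420.8  -2.   20.3] yaw -11.17 F [-0.2  0.4 -1. ] g 0.0 op 0.0
shift [-4.  -3.3 39.2] rz 0.0006 tilt [ 0.0003 -0.0019]
```

View pics/s8.png

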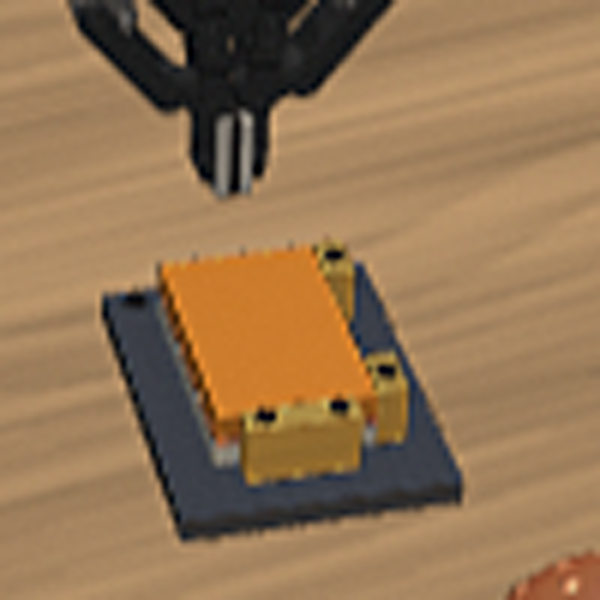

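The stack sits in the corner with the pad on top against both fences. Next I push on the free end with the closed fingers to square it along x.

>>> jog_arm --series '[[[0,-3,10,0,0,0,0],[0,0,12,0,0,0,0],[0,0,8,0,0,0,0],[0,0,5,0,0,0,0],[0,0,3,0,0,0,0],[-2,0,0,0,0,0,0],[-2,0,0,0,0,0,0],[-2,0,0,0,0,0,0],[0,0,0,0,0,0,0],[0,0,0,0,0,0,0]]]'

```text
time_s: 59.1
eef_pos: [0.4288, -0.0072, -0.0174]
eef_rot: [0.0, 0.098, 0.995, -0.0]
wrist_force: [0.4, -1.0, -0.2]
opening: -0.001
grasp_force: 0.0
```

>>> jog_arm --series '[[[-1,0,0,0,0,0,0],[-1,0,0,0,0,0,0],[0,0,0,0,0,0,0],[0,0,0,0,0,0,0],[0,0,0,0,0,0,0],[0,0,0,0,0,0,0],[0,0,0,0,0,0,0],[0,0,0,0,0,0,0],[0,0,0,0,0,0,0],[0,0,0,0,0,0,0]]]'

```text
time_s: 60.1
eef_pos: [0.429, -0.0071, -0.0179]
eef_rot: [-0.001, 0.097, 0.995, 0.0]
wrist_force: [-5.1, -0.3, 3.6]
opening: -0.003
grasp_force: 2.6
```

```bash
python3 plan.py 424 -6 -19 -11.2
```

```text
t 60.1 p [429.   -7.1 -17.9] yaw -11.18 F [-5.1 -0.3  3.6] g 2.6 op -0.3
shift [5.1 0.1 1.1] rz 0.0003 tilt [ 0.0001 -0.003 ]
```

>>> jog_arm --series '[[[-1,0,0,0,0,0,0],[-1,0,0,0,0,0,0],[0,0,0,0,0,0,0],[0,0,0,0,0,0,0],[0,0,0,0,0,0,0],[0,0,0,0,0,0,0],[0,0,0,0,0,0,0],[0,0,0,0,0,0,0],[0,0,0,0,0,0,0],[0,0,0,0,0,0,0]]]'

```text
time_s: 61.1
eef_pos: [0.4292, -0.007, -0.0183]
eef_rot: [-0.003, 0.097, 0.995, 0.0]
wrist_force: [-9.3, 1.4, 6.9]
opening: -0.003
grasp_force: 4.7
```

>>> jog_arm --series '[[[4,0,0,0,0,0,0],[6,0,0,0,0,0,0],[20,0,-5,0,0,0,0],[30,0,-20,0,0,0,0],[30,0,-30,0,0,0,0],[20,0,-30,0,0,0,0],[0,0,-20,0,0,0,0],[0,0,0,0,0,0,0],[0,0,0,0,0,0,0],[0,0,0,0,0,0,0]]]'

```text
time_s: 62.1
eef_pos: [0.324, 0.0136, 0.0864]
eef_rot: [-0.001, 0.098, 0.995, 0.0]
wrist_force: [-0.3, -0.7, -0.5]
opening: 0.002
grasp_force: 0.0
```

Run:
```python
from meas import *
from bench import ctrl
t=ctrl.camera("top");s=ctrl.camera("scene")
a=np.radians(-11.2);M=np.array([[np.cos(a),np.sin(a)],[-np.sin(a),np.cos(a)]])
d=rect(t,box(t,250,230,330,315,inr([8,200,100],[19,255,255])),.037);print("pad",d,M@(d[:2]-[489.7,-18.4]))
print("rdie tray",rect(t,box(t,380,270,445,355,inr(*STEEL)),.018))
A=cv2.resize(t["frame"][215:365,235:455],None,fx=3.6,fy=3.6,interpolation=cv2.INTER_CUBIC)
cv2.imwrite("pics/t9.png",A)
B=cv2.resize(s["frame"][190:270,290:390],None,fx=7,fy=7,interpolation=cv2.INTER_CUBIC);cv2.imwrite("pics/s9.png",B)
```

```text
pad [490.9 -17.8  94.   61.3 -10.7] [1.06060558 0.82165431]
rdie tray [ 407.2 -264.4   92.9   60.3   -5.9]
```

View pics/t9.png

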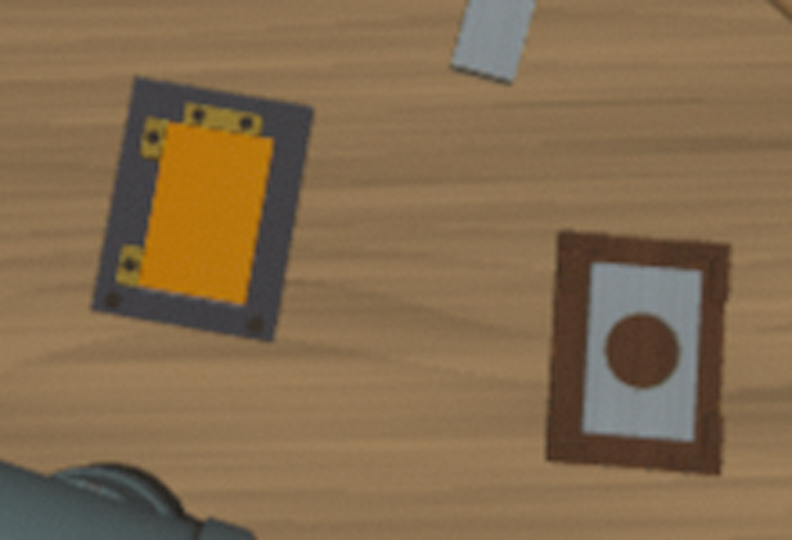

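View pics/s9.png

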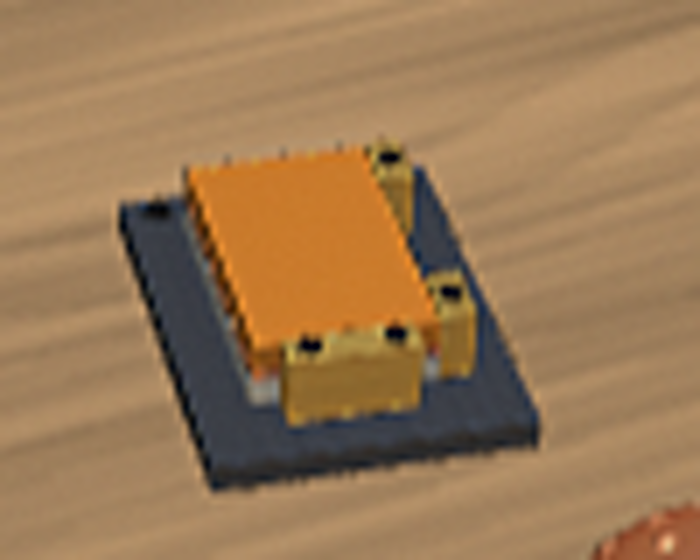

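From above, the pad sits flush against both fences and the round die lies inside the tray lips. From the front the stack is flat and square. The arm is clear, so I hand in.

```bash
python3 -c "
from bench import ctrl
print(ctrl.hand_in())"
```

```text
the job is handed in; nothing more can be done
None
```

The job is handed in at about 62 s: the round die lies in the tray, and the oblong die, copper sheet and urethane pad are stacked against both bolster fences; the reported TCP proved about 40 mm below the real fingertips, so I set heights from the cameras.

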